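Index the swivel head to its next notch

TASK

The lever of the index head is locked in its middle notch. Pull up the spring index ring at the end of the lever, swing the lever to the next notch on the side where the dial indicator lies, and let go so that the index pin drops fully home in that notch. Turn gently, feeling for the notch: do not force the pin against the index plate, and leave the dial indicator and the pack of pin gauges where they lie.

Things in the scene. Friction and masses are not known exactly. Their poses are not given: they have to be found in the camera images.
- index_head: Grey index head with an arc-shaped steel index plate, fixed to the table. Origin: on the vertical pivot axis at table height; x along the lever when it is in the middle notch, y to the left of that, z up. Its foot reaches 112 mm from the pivot on the lever's side (66 degrees each way)
- plate_notch (a point): Middle notch of the steel index plate: point on the plate's top (28 mm above the table), 95 mm from the pivot. The plate is 24 mm wide and plain but for three notches 10 mm wide: this one and one to each side. Each side notch is in its own clamped segment (0.5 mm lower), set anew for each job 0.49 to 0.77 rad from the middle, left and right not alike: not measured
- index_ring: Dark round grooved pull ring of the index plunger, 26 mm in diameter, 24 mm high, on the lever 95 mm from the pivot. Origin: its centre, 66 mm above the table when home; x outwards along the lever, z up. It slides only up and down on the lever. Below it: an 8 mm pin (end bevelled 0.6 mm) and a neck 17 mm across down to the lever's top, 41 mm above the table
- lever (a joint): Angle of the aluminium lever about the pivot (rad): 0 = middle notch, positive = anticlockwise from above (to the head's +y), stops at -0.85 and 0.85. About 1.3 N of friction at the ring; it stays where it is left. Play in a notch 0.01 rad each way. A brass bush (33 mm wide, top 77 mm above the table) is screwed to it 44 mm from the pivot
- ring_lift (a joint): How far the ring and pin are pulled up (m): 0 = home in a notch, about 0.0065 = pin resting on the plate, 0.012 = upper stop. A spring pulls it down, 6 N at home, 10 N at the stop. Let go between notches (even between slightly opened fingers), the pin rides on the plate and drops by itself when the lever is turned over a notch; the lever then stops hard
- dial_indicator: Round dial indicator lying on its back with its thin stem, 114 x 57 x 24 mm, loose, on the left or on the right of the index head; it shows to which side the lever has to go. Origin: middle of its underside
- pin_pack: Clear flat box with three steel pin gauges, 48 x 84 x 16 mm, loose, on the other side of the index head. Origin: middle of its underside
Not all that is in view belongs to the job. Leave any turquoise look-alike of the dial_indicator alone.

How it is judged:
On the way, in this order (a step that is already met when the one before it is completed fails the run):
1. the ring is pulled up so that the pin is clear of the middle notch (value of joint ring_lift above 0.005 m and value of joint lever between -0.09 and 0.09 rad).
2. the lever is swung out on the dial indicator's side with the pin out of the notches (((y of dial_indicator in the frame of index_head above 0 m and value of joint lever between 0.2 and 0.45 rad) or (y of dial_indicator in the frame of index_head below 0 m and value of joint lever between -0.45 and -0.2 rad)) and value of joint ring_lift above 0.004 m), for 0.05 s.
At the end, for the whole second after the job is handed in: The pin is fully home (ring_lift under 1.5 mm) in the side notch on the dial indicator's side (lever between 0.45 and 0.82 rad to that side) and the lever is at rest (value of joint ring_lift below 0.0015 m and ((y of dial_indicator in the frame of index_head above 0 m and value of joint lever between 0.45 and 0.82 rad) or (y of dial_indicator in the frame of index_head below 0 m and value of joint lever between -0.82 and -0.45 rad)) and velocity of joint lever between -0.02 and 0.02 rad/s); the robot touches nothing.
It fails at once if the pin is forced against the index plate with more than 25 N (contact force between index_ring and index_head above 25 N).
It fails at once if the dial indicator is pushed more than 15 mm (distance of dial_indicator from where it was at the start of the episode above 0.015 m).
It fails at once if the pack of pin gauges is pushed more than 15 mm (distance of pin_pack from where it was at the start of the episode above 0.015 m).
It also fails if it takes over 32 s, if anything falls off the work surface, if the arm or the gripper's body presses on something with over 40 N, if the wrist force passes 120 N, or if a joint passes its speed limit or range.

ROBOT

A 6-joint arm with a two-finger parallel gripper is mounted at the origin on a cart in front of the work surface, level with it; the furniture and walls round the work are solid. World frame = base frame: x ahead of the robot, y to its left, z up, the work surface at z = 0. Lengths are in m, angles in rad, forces in N, time in s.
With the tool pointing down it reaches from about 0.3 to 0.875 m from the base axis. Payload 6.4 kg.
Tool frame: the origin (TCP) lies on the mounting face of the last link; the fingertips stand 173 mm ahead of it and the grasp point (between the pads) lies 155 mm ahead of it (ctrl.tip_reach is the distance from the TCP to the fingertips, in m); z points along the fingers, y is the line along which they close (so a half turn about z gives the same grasp; the last joint's range is limited). The gripper opens to 85 mm and grips with 20 to 120 N. Pads are 22 mm wide; open, the fingers measure 114 mm over their backs; the gripper's body (76 mm by 85 mm) begins 54 mm behind the grasp point. The pads swing forward as they close: fully open they stand 13 mm farther back than shut.
Start: joints at [0.913, 0.181, 1.607, -0, 1.354, -0.206], TCP at [0.251, 0.517, 0.405] pointing down, gripper open.
Joint ranges: [-2.99, 2.99], [-0.89, 2.07], [0.3, 2.58], [-1.14, 4.28], [0, 2.63], [-3.12, 3.12]. Speed limits (rad/s): [2.57, 2.57, 3.01, 3.14, 3.14, 3.14].

INTERFACE

Orientations are given as a unit quaternion [w, x, y, z].
In Python, from bench import ctrl gives the robot as it stands.
- The arm moves only by the shell command python3 -m pendant 'ROWS'. ROWS is JSON, a list that holds one entry, the list of rows, each a list of 7 numbers: the opening, from 0 (shut) to 1 (fully open), then the shift along the tool's x, y, z in mm, then the turn, a rotation vector about the tool's x, y, z in rad. A call has 1 to 5 rows; each row is the pose to reach, as a shift and turn from the pose commanded when the call began, along the tool's axes at that moment; what a row does not reach only later rows make up. A row lasts 1/12 s, in which the tool goes at most 41.7 mm and 7.16 degrees, less where a joint would pass 70% of its speed; a pose out of reach is approached as far as the arm can. A call with a gripper value outside its range is refused whole. The fingers move at their own pace and stop on an object; the grip force is fixed at half the most. Time passes only in rows, so rows that repeat a pose let the fingers close. It gives the time, the measured TCP pose, the force, the opening and the grip force at its end, in the units of the state.
- ctrl.get_obs(): the state, without advancing time (a new reading comes with each control period).
- ctrl.camera(name): name is "scene" or "top"; returns the picture (400x640x3 uint8, red, green, blue); there is no depth.
- ctrl.camera_params(name): a dict with "mtx" (3x3 intrinsics, pixels), "world_from_camera" (4x4, takes a point from camera to world coordinates). Camera axes: x right, y down, z forward; pixel columns grow to the right and rows downward; lengths in m; the calibration is good to about 2 mm. A picture is of the moment at which its call begins. camera_params takes no time and is no camera call.
- ctrl.hand_in(): hands the job in; it is judged then, once.
Trained networks look in the newest picture that a camera, given by its name, has taken for a name from the list of things; names that differ only in an ending like _2 or _b are one class to them, and where a whole thing is asked for, a point or a joint stands for the part that bears it (a point fixed in the world has none). Each returns a list of dicts, best first, with "confidence" (0 to 1); they miss things now and then, are a little off and sometimes report something else, mostly with a low value. They report only what shows in the picture. A call takes as long as a camera call. They do not tell look-alikes from the thing itself.
- ctrl.boxes_of(camera, name): "point" ([column, row] as shares, 0 to 1, of the picture: columns of its width, rows of its height, amid what is visible of it).
The state is a dict: "time_s": time; "q": joint angles; "dq": joint speeds; "joint_efforts": joint torques, N m; "eef_pos": TCP position; "eef_rot": TCP orientation; "wrist_force": force on the tool from outside, world axes, zero at the start; "torque": the same for the moment, N m; "opening": opening from 0.0 (shut) to 1.0 (fully open); "grasp_force": force on a finger pad.
Only numpy, scipy, OpenCV 4.12 (cv2) and the standard library are available. Lean on these libraries where they do the work, as an engineer would, in place of code of your own. Each camera call takes 0.05 s, during which the arm holds its last target. There are 200 camera calls.

## Working session

There is one attempt and no reset: what is moved stays moved. The work goes in short steps, Python scripts to look and compute and a shell command to move; the robot and the scene stay as the last step left them, time stands still between calls to the robot, and variables do not carry over. Pictures are saved under pics/ and viewed, at most 10 in all, crops included, and the job is handed in when it is done.

```bash
mkdir -p pics; cat > h.py <<'E'
import numpy as np, cv2
from bench import ctrl
def ray(cam,px):
    p=ctrl.camera_params(cam);K=np.array(p["mtx"]);T=np.array(p["world_from_camera"])
    d=T[:3,:3]@np.linalg.solve(K,[px[0],px[1],1]);return T[:3,3],d
def at_z(cam,px,z):
    o,d=ray(cam,px);return o+d*(z-o[2])/d[2]
def proj(cam,P):
    p=ctrl.camera_params(cam);K=np.array(p["mtx"]);T=np.linalg.inv(np.array(p["world_from_camera"]))
    c=K@(T[:3,:3]@np.array(P)+T[:3,3]);return c[:2]/c[2]
def tri(a,b):
    (o1,d1),(o2,d2)=ray(*a),ray(*b);s=np.linalg.lstsq(np.c_[d1,-d2],o2-o1,rcond=None)[0]
    p,q=o1+d1*s[0],o2+d2*s[1];return (p+q)/2,np.linalg.norm(p-q)
E
python3 - <<'E'
from h import *
np.set_printoptions(precision=4,suppress=True)
for c in("scene","top"):
    im=ctrl.camera(c);cv2.imwrite(f"pics/{c}0.png",im[:,:,::-1])
    for n in("index_head","plate_notch","index_ring","lever","dial_indicator","pin_pack"):
        print(c,n,[(np.round(np.array(b["point"])*[640,400],1).tolist(),round(b["confidence"],2)) for b in ctrl.boxes_of(c,n)][:3])
o=ctrl.get_obs();print(o["time_s"],o["eef_pos"],o["eef_rot"],o["opening"])
E
```

```text
scene index_head [([295.3, 221.4], 0.64)]
scene plate_notch [([297.7, 222.2], 0.85)]
scene index_ring []
scene lever [([300.6, 213.5], 0.92), ([296.3, 224.1], 0.18)]
scene dial_indicator [([357.5, 263.3], 0.84), ([280.9, 171.5], 0.62)]
scene pin_pack [([227.5, 200.6], 0.95)]
top index_head [([314.3, 221.6], 0.87)]
top plate_notch [([310.6, 220.8], 0.77)]
top index_ring [([310.3, 195.5], 0.63)]
top lever [([310.0, 224.2], 0.82), ([241.7, 241.8], 0.69)]
top dial_indicator [([252.9, 183.4], 0.98), ([380.5, 222.4], 0.62)]
top pin_pack [([237.1, 241.6], 0.69)]
0.7 [0.251  0.5173 0.4047] [0.     0.224  0.9746 0.    ] 1.0024837230988328
```

View pics/scene0.png

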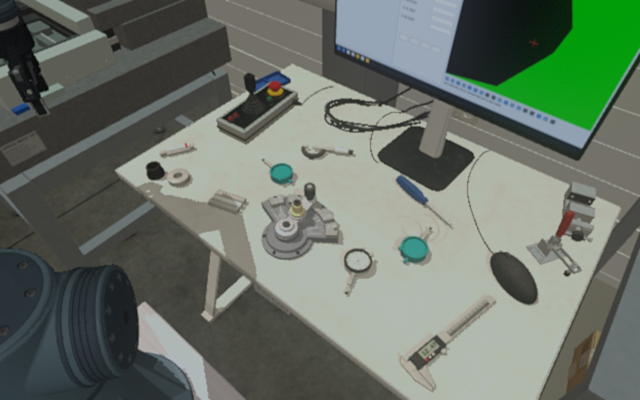

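View pics/top0.png

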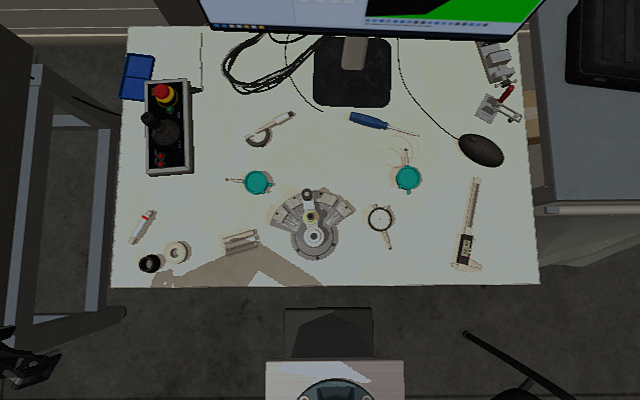

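The scene view shows the white dial at (357,262), the head at (297,225), the ring at about (309,190) and the pin pack at (228,201). Candidates for dial_indicator in the top view are turquoise (257,182), turquoise (407,178) and white/black (380,220). The white one fits because the turquoise ones are the look-alikes, and it lies opposite the pin pack (241,241). That puts it on the right (−y), which I'll confirm in a crop.

```bash
python3 - <<'E'
from h import *
np.set_printoptions(precision=4,suppress=True)
a=cv2.imread("pics/top0.png")[165:265,220:420];b=cv2.imread("pics/scene0.png")[165:305,230:400]
A=cv2.resize(a,None,fx=4,fy=4,interpolation=cv2.INTER_CUBIC)[:, :800]
cv2.imwrite("pics/c_top.png",A)
cv2.imwrite("pics/c_scene.png",cv2.resize(b,None,fx=4,fy=4,interpolation=cv2.INTER_CUBIC))
for c in("top","scene"):
    p=ctrl.camera_params(c);print(c,np.array(p["mtx"])[0,0],np.array(p["world_from_camera"])[:3,3])
E
```

```text
top 372.39295826013284 [0.4012 0.0315 0.9051]
scene 415.7805721647321 [ 0.0565 -0.3566  0.7252]
```

View pics/c_top.png

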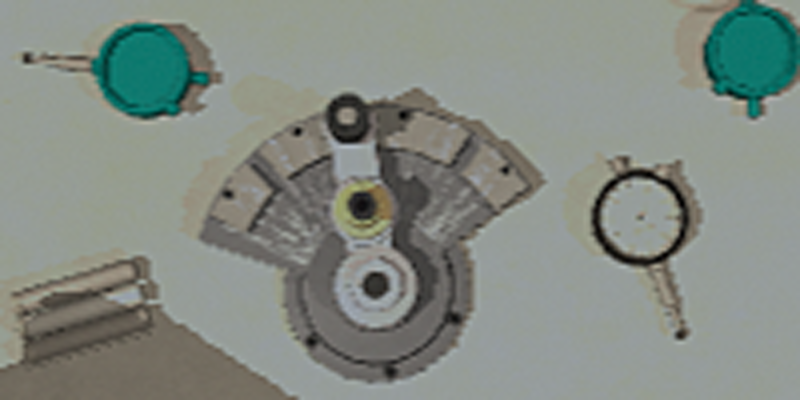

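View pics/c_scene.png

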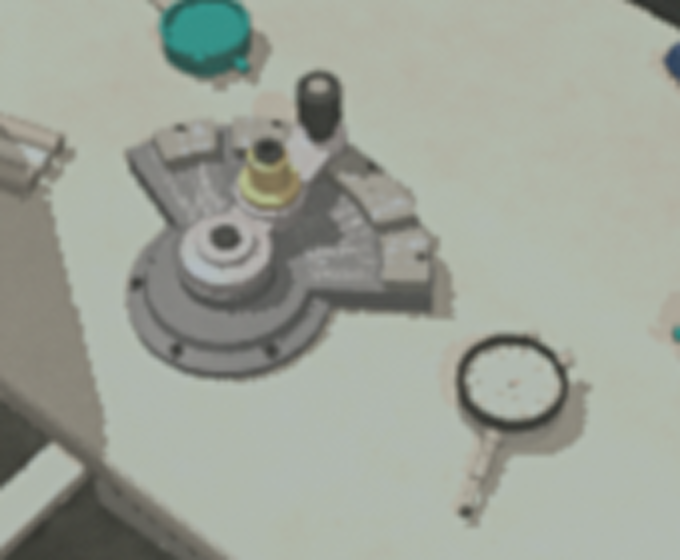

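```bash
python3 - <<'E'
from h import *
np.set_printoptions(precision=4,suppress=True)
T=lambda u,v:("top",(220+(u-1.5)/4,165+(v-1.5)/4)); S=lambda u,v:("scene",(230+(u-1.5)/4,165+(v-1.5)/4))
for n,a,b,z in(("ring",T(348,117),S(319,85),.078),("bush",T(363,206),S(267,150),.077),("pivot",T(376,285),S(227,238),.05)):
    P,e=tri(a,b);print(n,P,e,"top@z",at_z(*a,z),"scene@z",at_z(*b,z))
rg=(at_z(*T(348,117),.078)+at_z(*S(319,85),.078))/2;bu=(at_z(*T(363,206),.077)+at_z(*S(267,150),.077))/2
pv=(at_z(*T(376,285),.05)+at_z(*S(227,238),.05))/2
for n,p,q in(("ring-bush",bu,rg),("ring-pivot",pv,rg)):
    d=(rg-p)[:2];print(n,np.hypot(*d),np.arctan2(d[1],d[0]))
for n,t in(("notchR top",T(468,150)),("notchR scene",S(368,212)),("notchL",T(265,163))):
    q=at_z(*t,.0275);d=(q-pv)[:2];r=(rg-pv)[:2];print(n,q,np.hypot(*d),np.arctan2(d[1],d[0])-np.arctan2(r[1],r[0]))
print("dial",at_z(*T(640,216),.022),at_z(*T(681,335),.01))
E
```

```text
ring [0.5274 0.0592 0.0801] 0.0002566551890605181 top@z [0.5276 0.0593 0.078 ] scene@z [0.5291 0.0604 0.078 ]
bush [0.4772 0.0516 0.0763] 0.001122370417574072 top@z [0.4775 0.0512 0.077 ] scene@z [0.4763 0.0515 0.077 ]
pivot [0.4348 0.0446 0.0488] 0.0003309341991004876 top@z [0.4347 0.0447 0.05  ] scene@z [0.4343 0.0438 0.05  ]
ring-bush 0.05215767088699893 0.16368798636890006
ring-pivot 0.09516734741720206 0.16464593579504005
notchR top [ 0.5148 -0.0102  0.0275] 0.09707155637582986 -0.7600633318289443
notchR scene [0.509  0.0098 0.0275] 0.08212303931040606 -0.5980899431127297
notchL [0.5082 0.1104 0.0275] 0.09906756829491907 0.5661879853481306
dial [ 0.475  -0.1119  0.022 ] [ 0.4048 -0.136   0.01  ]
```

The crops confirm it: the white-faced dial at crop (640,216) is on the right, with turquoise look-alikes beyond it and the pin pack on the left. The ring-to-pivot distance comes out at 95.2 mm (expected 95). The ring is at (0.528, 0.0595), head yaw is 0.165, and the right notch is at roughly −0.7 rad. I'll move above the ring with the closing line tangential.

```bash
python3 -m pendant '[[[0.6,-449,-291,0,0,0,-0.616],[0.6,-449,-291,0,0,0,-0.616],[0.6,-449,-291,0,0,0,-0.616],[0.6,-449,-291,0,0,0,-0.616],[0.6,-449,-291,0,0,0,-0.616]]]'
cat > st.py <<'E'
import sys
from h import *
from scipy.spatial.transform import Rotation as R
np.set_printoptions(precision=4,suppress=True)
o=ctrl.get_obs();w,x,y,z=o["eef_rot"];M=R.from_quat([x,y,z,w]).as_matrix();p=np.array(o["eef_pos"])
print("t",o["time_s"],"p",p,"yaw_y",np.arctan2(M[1,1],M[0,1]),"zax",M[:,2],"F",np.array(o["wrist_force"]),"op",round(o["opening"],3),"g",o["grasp_force"],"q6",o["q"][5])
PV=np.array([.4345,.0443]);d=p[:2]-PV;print("lever est",np.arctan2(d[1],d[0])-.165,"r",np.hypot(*d))
if len(sys.argv)>3:
    t=np.array(list(map(float,sys.argv[1:4])));print("tool shift mm",M.T@(t-p)*1000)
    if len(sys.argv)>4: print("turn z",-((float(sys.argv[4])-np.arctan2(M[1,1],M[0,1])+np.pi/2)%np.pi-np.pi/2))
E
python3 st.py .528 .0595 .405 1.736
```

```text
time_s: 1.12
eef_pos: [0.3492, 0.3556, 0.405]
eef_rot: [0.0, -0.058, 0.998, 0.0]
wrist_force: [0.3, 0.3, -0.5]
opening: 0.596
grasp_force: 0.0
t 1.1167 p [0.3492 0.3556 0.405 ] yaw_y 1.6874817564454756 zax [ 0.0005  0.0002 -1.    ] F [ 0.2838  0.3332 -0.5155] op 0.596 g 0.0 q6 -1.1316707106951558
lever est 1.673147697475105 r 0.3227437916047177
tool shift mm [-143.0766 -314.8762   -0.0278]
turn z -0.04851824355452439
```

```bash
python3 -m pendant '[[[0.6,-143,-315,0,0,0,0],[0.6,-143,-315,0,0,0,0],[0.6,-143,-315,0,0,0,0],[0.6,-143,-315,0,0,0,0],[0.6,-143,-315,0,0,0,0]]]' >/dev/null
python3 st.py .528 .0595 .405 1.736
```

```text
t 1.5333 p [0.4559 0.1761 0.4052] yaw_y 1.6814927050563957 zax [ 0.001   0.0002 -1.    ] F [ 0.6063  0.8747 -0.2351] op 0.604 g 0.0 q6 -1.5563827513130812
lever est 1.2448122316660413 r 0.13351838544653413
tool shift mm [ -58.7769 -123.8431    0.2328]
turn z -0.05450729494360429
```

```bash
python3 -m pendant '[[[0.6,-55,-115,0,0,0,-0.05],[0.6,-55,-115,0,0,0,-0.05],[0.6,-55,-115,0,0,0,-0.05],[0.6,-55,-115,70,0,0,-0.05],[0.6,-55,-115,70,0,0,-0.05]]]' >/dev/null
python3 -m pendant '[[[0.6,0,0,0,0,0,0],[0.6,0,0,0,0,0,0]]]' >/dev/null
python3 st.py .528 .0595 .285 1.736
```

```text
t 2.1167 p [0.5221 0.0697 0.3337] yaw_y 1.7309082442255517 zax [-0.0041  0.0004 -1.    ] F [-0.0659  0.2828 -0.1759] op 0.599 g 0.0 q6 -1.8238690921888356
lever est 0.11675760729569903 r 0.0911887951789877
tool shift mm [ -4.4055 -11.0188  48.6396]
turn z -0.005091755774448314
```

```bash
python3 -m pendant '[[[0.6,-4.4,-11,30,0,0,0],[0.6,-4.4,-11,49,0,0,0],[0.6,-4.4,-11,49,0,0,0],[0.6,-4.4,-11,49,0,0,0]]]' >/dev/null
python3 - <<'E'
from h import *
for c,(x,y) in(("top",(230,150)),("scene",(240,130))):
    im=ctrl.camera(c)[y:y+100,x:x+133,::-1];cv2.imwrite(f"pics/{c}1.png",cv2.resize(im,None,fx=3,fy=3,interpolation=cv2.INTER_CUBIC))
a=[cv2.imread(f"pics/{c}1.png") for c in("top","scene")];cv2.imwrite("pics/near1.png",np.hstack(a))
E
python3 st.py .528 .0595 .221 1.736
```

```text
t 2.55 p [0.5297 0.0601 0.2884] yaw_y 1.7323904758855107 zax [ 0.0037 -0.0003 -1.    ] F [-0.3982 -0.208   0.4299] op 0.595 g 0.0 q6 -1.842270476386402
lever est -0.00041335774075296206 r 0.09649839408576906
tool shift mm [ 2.0157 -0.2676 67.3986]
turn z -0.0036095241144893375
```

View pics/near1.png

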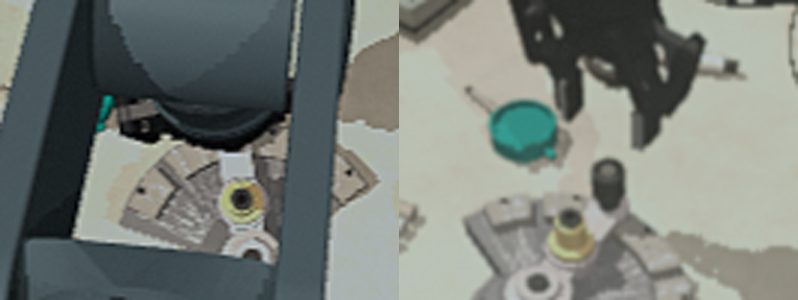

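The right half shows the fingers at crop (568,100) and (645,135), straddling the ring at (607,170). It looks centred, so I'll descend.

```bash
python3 -m pendant '[[[0.6,2,0,25,0,0,0],[0.6,2,0,45,0,0,0],[0.6,2,0,60,0,0,0],[0.6,2,0,66,0,0,0],[0.6,2,0,66,0,0,0]]]' >/dev/null
python3 st.py .528 .0595 .221 1.736
```

```text
t 2.9667 p [0.5269 0.0596 0.2201] yaw_y 1.7318553749946526 zax [-0.0003  0.     -1.    ] F [-0.3465 -0.3497  0.0003] op 0.598 g 0.0 q6 -1.843334611776314
lever est -0.0012309759605475812 r 0.09362545610268919
tool shift mm [-1.1021 -0.2444 -0.9426]
turn z -0.004144625005347402
```

Close on the ring.

```bash
python3 -m pendant '[[[0.45,-1,0,0,0,0,0],[0.3,-1,0,0,0,0,0],[0.1,-1,0,0,0,0,0],[0.1,-1,0,0,0,0,0],[0.1,-1,0,0,0,0,0]]]' >/dev/null
python3 st.py .528 .0595 .221 1.736
python3 -m pendant '[[[0.1,0,0,0,0,0,0],[0.1,0,0,0,0,0,0]]]' >/dev/null
python3 st.py
```

```text
t 3.3833 p [0.5288 0.0595 0.2218] yaw_y 1.7314169809023905 zax [ 0.0035 -0.0002 -1.    ] F [-0.6624  0.3817  5.4307] op 0.285 g 58.53144407272339 q6 -1.8428361917976135
lever est -0.005467961436388058 r 0.09553493959124713
tool shift mm [0.8101 0.1554 0.7775]
turn z -0.0045830190976094975
t 3.55 p [0.5288 0.0595 0.2218] yaw_y 1.731458725513329 zax [ 0.0036 -0.0002 -1.    ] F [0.0999 1.3678 5.9847] op 0.287 g 58.52960407733917 q6 -1.8428701197027944
lever est -0.005430859114527814 r 0.09555115387891049
```

```bash
python3 -m pendant '[[[0.1,0,0,-4,0,0,0],[0.1,0,0,-7,0,0,0],[0.1,0,0,-10,0,0,0],[0.1,0,0,-10,0,0,0],[0.1,0,0,-10,0,0,0]]]' >/dev/null
python3 st.py
```

```text
t 3.9667 p [0.5287 0.0594 0.2304] yaw_y 1.7311045061319004 zax [ 0.0037  0.     -1.    ] F [ 6.7775  1.2681 -8.2438] op 0.282 g 59.30136322975159 q6 -1.8428784208808655
lever est -0.0057515754424944665 r 0.09538427235219796
```

```bash
python3 -m pendant '[[[0.1,0,0,-1.5,0,0,0],[0.1,0,0,-1.5,0,0,0],[0.1,0,0,-1.5,0,0,0]]]' >/dev/null
python3 st.py
```

```text
t 4.2167 p [0.5287 0.0594 0.2317] yaw_y 1.7310950191559114 zax [ 0.0037  0.0001 -1.    ] F [ 6.5627  0.6013 -8.9346] op 0.286 g 59.31627631187439 q6 -1.8429208168724487
lever est -0.00600150280845696 r 0.0954013417188509
```

```bash
python3 -m pendant '[[[0.1,-0.4,-4.75,0,0,0,0.05],[0.1,0,-9.5,0,0,0,0.10],[0.1,0.6,-14.2,0,0,0,0.15],[0.1,1.4,-18.9,0,0,0,0.20],[0.1,2.5,-23.5,0,0,0,0.25]]]' >/dev/null
python3 st.py
```

```text
t 4.6333 p [0.5295 0.0357 0.2313] yaw_y 1.4788993944344673 zax [ 0.0019  0.0001 -1.    ] F [ 5.0909  0.7756 -9.8804] op 0.285 g 59.22358989715576 q6 -1.635800445298837
lever est -0.2553672406935466 r 0.09540147903868444
```

```bash
python3 -m pendant '[[[0.1,0.1,-4.75,0,0,0,0.05],[0.1,0.5,-9.5,0,0,0,0.10],[0.1,1.1,-14.2,0,0,0,0.15],[0.1,1.9,-18.9,0,0,0,0.2],[0.1,1.9,-18.9,0,0,0,0.20]]]' >/dev/null
python3 st.py
```

```text
t 5.05 p [0.5256 0.0165 0.2312] yaw_y 1.2788061684305387 zax [ 0.001  -0.0005 -1.    ] F [ 4.6873 -1.8811 -9.4807] op 0.285 g 59.254252910614014 q6 -1.4731034917713643
lever est -0.46124039955037344 r 0.09526932130822224
```

```bash
python3 -m pendant '[[[0.36,0,0,0,0,0,0],[0.36,0,0,0,0,0,0],[0.36,0,0,0,0,0,0]]]' >/dev/null
python3 st.py
python3 - <<'E'
from h import *
a=[cv2.resize(ctrl.camera(c)[y:y+100,x:x+133,::-1],None,fx=3,fy=3,interpolation=cv2.INTER_CUBIC) for c,(x,y) in(("top",(260,160)),("scene",(260,150)))]
cv2.imwrite("pics/near2.png",np.hstack(a))
E
```

```text
t 5.3 p [0.5256 0.0174 0.2318] yaw_y 1.2826832188761967 zax [ 0.0002 -0.     -1.    ] F [-0.5233 -0.1709 -0.4328] op 0.359 g 0.0 q6 -1.4754815529875116
lever est -0.4520387190743159 r 0.09498315666671062
```

View pics/near2.png

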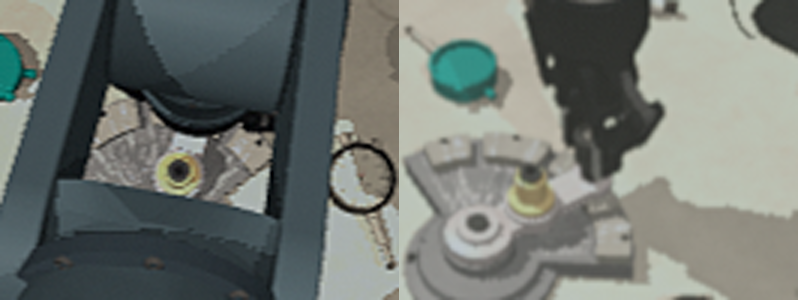

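The lever is swung out in the scene half with the fingers loosely around the ring, and the force is near zero. Next I'll push gently with force-gated steps.

```bash
cat > gate.py <<'E'
import sys
from h import *
o=ctrl.get_obs();f=np.array(o["wrist_force"]);p=np.array(o["eef_pos"]);d=p[:2]-[.4345,.0443];d/=np.hypot(*d)
ft=f[:2]@[-d[1],d[0]];print("t %.2f lev %.3f Ft %.2f Fr %.2f Fz %.2f"%(o["time_s"],np.arctan2(d[1],d[0])-.165,ft,f[:2]@d,f[2]))
sys.exit(int(abs(ft)>5))
E
python3 -m pendant '[[[0.36,0,-1,0,0,0,0.01],[0.36,0,-1.9,0,0,0,0.02],[0.36,0,-2.9,0,0,0,0.03]]]' >/dev/null; python3 gate.py && 
python3 -m pendant '[[[0.36,0,-1,0,0,0,0.01],[0.36,0,-1.9,0,0,0,0.02],[0.36,0,-2.9,0,0,0,0.03]]]' >/dev/null; python3 gate.py && 
python3 -m pendant '[[[0.36,0,-1,0,0,0,0.01],[0.36,0,-1.9,0,0,0,0.02],[0.36,0,-2.9,0,0,0,0.03]]]' >/dev/null && python3 gate.py
```

```text
t 5.65 lev -0.485 Ft 0.55 Fr 1.65 Fz -0.27
t 5.90 lev -0.510 Ft 5.20 Fr -0.24 Fz -1.10
```

```bash
python3 -m pendant '[[[0.36,0,0,0,0,0,0],[0.36,0,0,0,0,0,0]]]' >/dev/null; python3 gate.py;  python3 -m pendant '[[[0.36,0,-0.5,0,0,0,0.005],[0.36,0,-1,0,0,0,0.01]]]' >/dev/null; python3 gate.py
```

```text
t 6.07 lev -0.512 Ft 4.89 Fr 0.07 Fz -0.04
t 6.23 lev -0.521 Ft 6.39 Fr -0.95 Fz -0.71
```

```bash
for i in 1; do python3 -m pendant '[[[0.36,0,-0.5,0,0,0,0.005],[0.36,0,-1,0,0,0,0.01]]]' >/dev/null; python3 gate.py; done;  python3 -m pendant '[[[0.36,0,0,0,0,0,0],[0.36,0,0,0,0,0,0]]]' >/dev/null; python3 gate.py; python3 - <<'E'
from h import *
a=[cv2.resize(ctrl.camera(c)[y:y+80,x:x+80,::-1],None,fx=5,fy=5,interpolation=cv2.INTER_CUBIC) for c,(x,y) in(("top",(290,165)),("scene",(290,160)))]
cv2.imwrite("pics/near3.png",np.hstack(a))
E
```

```text
t 6.40 lev -0.532 Ft 4.87 Fr -1.10 Fz -0.13
t 6.57 lev -0.533 Ft 5.59 Fr -0.27 Fz -1.45
```

View pics/near3.png

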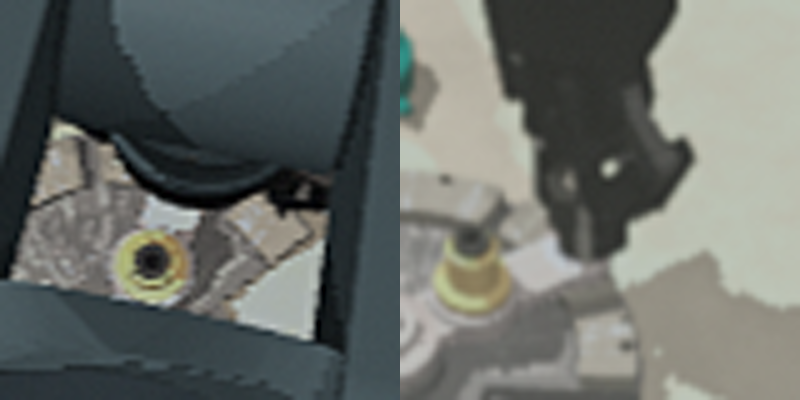

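The lever is moving under a steady ~5 N of friction. In the top half the bush is at crop (152,260), and the notch gap between segments lies ahead. I'll use the yellow bush as an independent angle gauge.

```bash
cat > gate.py <<'E'
import sys
from h import *
o=ctrl.get_obs();f=np.array(o["wrist_force"]);p=np.array(o["eef_pos"]);d=p[:2]-[.4345,.0443];d/=np.hypot(*d)
ft=f[:2]@[-d[1],d[0]]
def bush(rgb):
    h=cv2.cvtColor(rgb,cv2.COLOR_RGB2HSV)[195:235,290:345];m=cv2.inRange(h,(20,70,60),(34,255,255))
    M=cv2.moments(m,True);u=(290+M["m10"]/M["m00"],195+M["m01"]/M["m00"]);q=at_z("top",u,.07)[:2]-[.4345,.0443]
    return np.arctan2(q[1],q[0]),M["m00"]
a0=bush(cv2.imread("pics/top0.png")[:,:,::-1].copy());a=bush(np.ascontiguousarray(ctrl.camera("top")))
print("t %.2f tool %.3f bush %.3f (n %d) Ft %.2f Fr %.2f Fz %.2f"%(o["time_s"],np.arctan2(d[1],d[0])-.165,a[0]-a0[0],a[1],ft,f[:2]@d,f[2]))
sys.exit(int(abs(ft)>8))
E
python3 gate.py && python3 -m pendant '[[[0.36,0,-1,0,0,0,0.01],[0.36,0,-1.9,0,0,0,0.02],[0.36,0,-2.4,0,0,0,0.025]]]' >/dev/null; python3 gate.py && 
python3 -m pendant '[[[0.36,0,-1,0,0,0,0.01],[0.36,0,-1.9,0,0,0,0.02],[0.36,0,-2.4,0,0,0,0.025]]]' >/dev/null; python3 gate.py && 
python3 -m pendant '[[[0.36,0,-1,0,0,0,0.01],[0.36,0,-1.9,0,0,0,0.02],[0.36,0,-2.4,0,0,0,0.025]]]' >/dev/null && python3 gate.py
```

```text
t 6.67 tool -0.533 bush -0.486 (n 56) Ft 5.78 Fr -0.79 Fz -0.46
t 6.97 tool -0.558 bush -0.469 (n 54) Ft 5.36 Fr -1.55 Fz 0.01
t 7.27 tool -0.583 bush -0.548 (n 57) Ft 5.24 Fr -2.65 Fz -0.72
t 7.57 tool -0.608 bush -0.558 (n 60) Ft 6.19 Fr -0.87 Fz 0.58
```

```bash
python3 -m pendant '[[[0.36,0,-1,0,0,0,0.01],[0.36,0,-1.9,0,0,0,0.02],[0.36,0,-2.4,0,0,0,0.025]]]' >/dev/null; python3 gate.py && 
python3 -m pendant '[[[0.36,0,-1,0,0,0,0.01],[0.36,0,-1.9,0,0,0,0.02],[0.36,0,-2.4,0,0,0,0.025]]]' >/dev/null; python3 gate.py && 
python3 -m pendant '[[[0.36,0,-1,0,0,0,0.01],[0.36,0,-1.9,0,0,0,0.02],[0.36,0,-2.4,0,0,0,0.025]]]' >/dev/null; python3 gate.py &&
python3 -m pendant '[[[0.36,0,-1,0,0,0,0.01],[0.36,0,-1.9,0,0,0,0.02],[0.36,0,-2.4,0,0,0,0.025]]]' >/dev/null && python3 gate.py
```

```text
t 7.87 tool -0.633 bush -0.566 (n 56) Ft 5.59 Fr -2.77 Fz 0.23
t 8.17 tool -0.658 bush -0.592 (n 60) Ft 5.34 Fr -2.31 Fz -0.59
t 8.47 tool -0.684 bush -0.646 (n 61) Ft 5.71 Fr -1.75 Fz 1.86
t 8.77 tool -0.709 bush -0.676 (n 59) Ft 5.79 Fr -2.79 Fz 0.78
```

```bash
python3 -m pendant '[[[0.36,0,-1,0,0,0,0.01],[0.36,0,-1.9,0,0,0,0.02]]]' >/dev/null; python3 gate.py && 
python3 -m pendant '[[[0.36,0,-1,0,0,0,0.01],[0.36,0,-1.9,0,0,0,0.02]]]' >/dev/null; python3 gate.py && 
python3 -m pendant '[[[0.36,0,-1,0,0,0,0.01],[0.36,0,-1.9,0,0,0,0.02]]]' >/dev/null; python3 gate.py &&
python3 -m pendant '[[[0.36,0,-1,0,0,0,0.01],[0.36,0,-1.9,0,0,0,0.02]]]' >/dev/null && python3 gate.py
```

```text
t 8.98 tool -0.729 bush -0.687 (n 57) Ft 5.00 Fr -3.06 Fz -0.47
t 9.20 tool -0.750 bush -0.690 (n 62) Ft 4.79 Fr -3.06 Fz -2.11
t 9.42 tool -0.775 bush -0.726 (n 59) Ft 1.05 Fr -0.02 Fz -1.19
t 9.63 tool -0.795 bush -0.746 (n 60) Ft 2.52 Fr -0.60 Fz 0.19
```

The force fell from 5 N to 1–2.5 N, so the pin may have dropped. I'll feel for the stop with a 0.5–1 mm nudge.

```bash
python3 -m pendant '[[[0.36,0,-0.5,0,0,0,0.005],[0.36,0,-0.5,0,0,0,0.005]]]' >/dev/null; python3 gate.py &&
python3 -m pendant '[[[0.36,0,-0.5,0,0,0,0.005],[0.36,0,-0.5,0,0,0,0.005]]]' >/dev/null; python3 gate.py &&
python3 -m pendant '[[[0.36,0,-0.5,0,0,0,0.005],[0.36,0,-0.5,0,0,0,0.005]]]' >/dev/null; python3 gate.py
```

```text
t 9.85 tool -0.798 bush -0.759 (n 58) Ft 1.58 Fr -0.65 Fz -1.13
t 10.07 tool -0.801 bush -0.756 (n 57) Ft 5.44 Fr -1.50 Fz -1.33
t 10.28 tool -0.804 bush -0.778 (n 59) Ft 7.08 Fr -1.35 Fz -0.62
```

The tool has stalled and the force is rising, so this is the hard stop and the pin is in the notch. I'll back off, open, rise and check.

```bash
python3 -m pendant '[[[0.36,0,2,0,0,0,0],[0.36,0,3,0,0,0,0],[0.6,0,3,0,0,0,0],[0.6,0,3,0,0,0,0],[0.6,0,3,0,0,0,0]]]' | grep -E 'opening|force'
python3 -m pendant '[[[0.6,0,0,-20,0,0,0],[0.6,0,0,-50,0,0,0],[0.6,0,0,-90,0,0,0],[0.6,0,0,-130,0,0,0],[0.6,0,0,-160,0,0,0]]]' >/dev/null
python3 -m pendant '[[[0.6,150,100,0,0,0,0],[0.6,150,100,0,0,0,0],[0.6,150,100,0,0,0,0],[0.6,150,100,0,0,0,0],[0.6,150,100,0,0,0,0]]]' >/dev/null
python3 st.py; python3 - <<'E'
from h import *
a=[cv2.resize(ctrl.camera(c)[y:y+100,x:x+100,::-1],None,fx=4,fy=4,interpolation=cv2.INTER_CUBIC) for c,(x,y) in(("top",(290,165)),("scene",(270,165)))]
cv2.imwrite("pics/end.png",np.hstack(a))
for z in (.078,.0845):
  for l in(-.70,-.73,-.76,-.79):
    P=[.4345+.095*np.cos(.165+l),.0443+.095*np.sin(.165+l),z]
    print(z,l,(proj("top",P)-[290,165])*4,(proj("scene",P)-[270,165])*4+[400,0])
E
```

```text
wrist_force: [-0.2, 0.1, 0.7]
opening: 0.601
grasp_force: 0.0
t 11.5833 p [0.4497 0.1627 0.3914] yaw_y 0.9340478675802345 zax [-0.0007  0.0014 -1.    ] F [-0.3342 -0.3467 -0.4986] op 0.601 g 0.0 q6 -0.8367508118831811
lever est 1.277704726398554 r 0.1193331868010267
0.078 -0.7 [179.7944747  134.53414707] [636.07285997 153.14569627]
0.078 -0.73 [184.17097278 137.12443255] [637.95273614 156.99365686]
0.078 -0.76 [188.47010448 139.84451247] [639.68530572 160.89687631]
0.078 -0.79 [192.68809417 142.69213971] [641.2681604  164.85241451]
0.0845 -0.7 [180.27191117 132.92008983] [636.25356448 144.79603603]
0.0845 -0.73 [184.68252669 135.53008647] [638.14425753 148.64762777]
0.0845 -0.76 [189.01519875 138.27087668] [639.88687487 152.55462934]
0.0845 -0.79 [193.26612303 141.14019777] [641.47899003 156.51410161]
```

View pics/end.png

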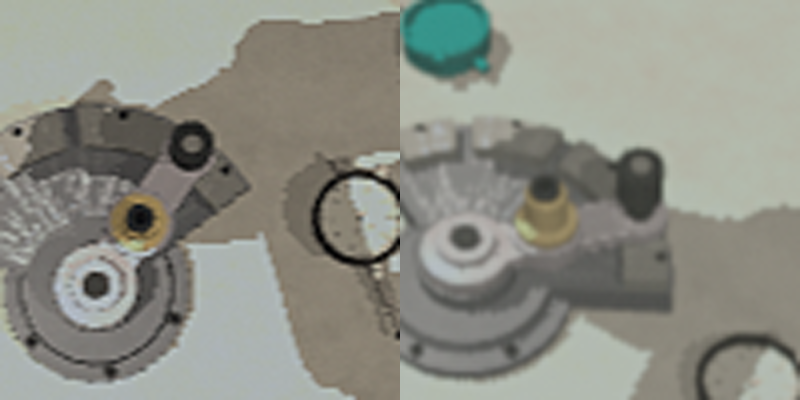

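The ring sits at top crop (190,144) and scene crop (639,161). For lever −0.76 rad the prediction at home height is (188,140) and (640,161); if it were riding, the scene row would be 152. So it is home in the notch, and the dial and pack are untouched.

```bash
python3 -m pendant '[[[0.6,0,0,0,0,0,0],[0.6,0,0,0,0,0,0]]]' >/dev/null; python3 -c "
from bench import ctrl
print(ctrl.hand_in())"
```

```text
the job is handed in; nothing more can be done
None
```

I swung the lever to the notch on the dial indicator's side (right, about −0.76 rad), let the pin drop home, cleared the arm and handed the job in; the hand-in returned no verdict, but the felt hard stop and the last pictures both show the pin home.

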